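Complete the cluster of length standards in the round holder

TASK

The two tall steel length standards have been left out on the table. Put them back into the round holder, one in each of the two free places of its six-around-one cluster, so that both stand upright on the holder's floor; lower them in rather than dropping them, and leave the brown vial standing where it is.

Things in the scene. Friction and masses are not known exactly. Their poses are not given: they have to be found in the camera images.
- holder: round grey tub, fixed (sizes in mm); outside dia. 124, inside 116, rim 35, inner floor 6 above the table. Origin: centre of underside. Five short steel standards (dia. 28, tops 46 above the table) stand fixed in it: one central, four in a ring of six places 38 from the centre. Free places: x = +38 and x = -38, y = 0 in its frame; a tall standard there has 10 to its neighbours, 6 to the wall
- rod_1: tall length standard: steel cylinder with a black grip band round its upper part, 28 mm in diameter, 100 mm tall, 0.3 to 0.6 kg, standing upright on the table; origin at the centre of its underside, z up along its length. The band runs from 58 to 86 mm above the underside. Alike with rod_2; either may go into either free place
- rod_2: the other tall length standard: steel cylinder with a black grip band round its upper part, 28 mm in diameter, 100 mm tall, 0.3 to 0.6 kg, standing upright on the table; origin at the centre of its underside, z up along its length. The band runs from 58 to 86 mm above the underside. Alike with rod_1; either may go into either free place
- vial_brown: brown vial with a black cap, 30 mm in diameter and 52 mm tall, standing on the table; it does not belong in the holder. Origin at the centre of its underside, z up. A white jar (diameter 44, height 46) stands near it; vial, jar and tall standards stand in any order at four places, 60 mm or more from centre to centre

How it is judged:
By the outcome, as a careful person would: the job done as asked, in the order asked, and still so for the second after the job is handed in, with the robot touching nothing.
It also fails if it takes over 54 s, if anything falls off the work surface, if the arm or the gripper's body presses on something with over 40 N, if the wrist force passes 120 N, or if a joint passes its speed limit or range.

ROBOT

A 6-joint arm with a two-finger parallel gripper is mounted at the origin on a cart in front of the work surface, level with it; the furniture and walls round the work are solid. World frame = base frame: x ahead of the robot, y to its left, z up, the work surface at z = 0. Lengths are in m, angles in rad, forces in N, time in s.
With the tool pointing down it reaches from about 0.35 to 0.975 m from the base axis. Payload 4.9 kg.
Tool frame: the origin (TCP) lies at the very end of the fingers, on their centre line; the grasp point (between the pads) lies 19 mm behind it; x points along the fingers, z is the direction in which the jaws open and shut, and the axes are right-handed (so a half turn about x gives the same grasp; the last joint's range is limited). The gripper opens to 85 mm and grips with 20 to 120 N. Pads are 22 mm wide; open, the fingers measure 114 mm over their backs; the gripper's body (76 mm by 85 mm) begins 54 mm behind the grasp point. The pads swing forward as they close: fully open they stand 13 mm farther back than shut.
Start: joints at [0.985, 0.053, 1.613, -0, 1.476, -0.119], TCP at [0.281, 0.558, 0.231] pointing down, gripper open.
Joint ranges: [-3.01, 3.01], [-1.01, 2.22], [0.06, 2.58], [-1.02, 4.17], [0.09, 2.62], [-3.14, 3.14]. Speed limits (rad/s): [2.57, 2.57, 3.14, 3.14, 3.14, 3.14].

INTERFACE

Orientations are given as a unit quaternion [w, x, y, z].
In Python, from plant import manip, viewer gives the robot as it stands.
- The arm moves only by the shell command python3 -m inch 'ROWS'. ROWS is JSON, a list of rows, each an object with "fingers": the opening, from -1 (shut) to 1 (fully open), so that 0 is half open; "delta_pos": the shift along the tool's x, y, z in cm, a list of three; "twist": the turn, a rotation vector about the tool's x, y, z in degrees, a list of three. A call has 1 to 5 rows; each row shifts and turns the commanded pose from where the row before left it, along the tool's axes as they then stand; what a row does not reach is not made up. A row lasts 1/8 s, in which the tool goes at most 62.5 mm and 10.7 degrees, less where a joint would pass 70% of its speed; a pose out of reach is approached as far as the arm can. A call is refused whole if a number of a shift passes 6.25 or a number of a turn 10.7, either way. A call with a gripper value outside its range is refused whole. The fingers move at their own pace and stop on an object; the grip force is fixed at half the most. Time passes only in rows, so rows that do not move let the fingers close. It gives the time, the measured TCP pose, the force and the opening at its end, in the units of the state.
- manip.state(): the state, without advancing time (a new reading comes with each control period).
- viewer.grab_frame(name): name is "scene" or "top" or "wrist"; returns a dict with "pixels" (420x560x3 uint8, blue, green, red), "range_z" (420x560 float32, m along the optical axis (not along the pixel's ray), 0 where there is no reading), "K" (3x3 intrinsics, pixels), "pose" (4x4, takes a point from camera to world coordinates). Camera axes: x right, y down, z forward; pixel columns grow to the right and rows downward; lengths in m; the calibration is good to about 2 mm. The wrist camera is an equidistant fisheye: a pixel r from the principal point sees the ray r / f radians off the axis. A picture is of the moment at which its call begins.
- manip.job_done(): hands the job in, once; it reports no verdict.
The state is a dict: "time": time; "joint_pos": joint angles; "joint_vel": joint speeds; "joint_efforts": joint torques, N m; "tool_pos": TCP position; "tool_rot": TCP orientation; "contact_force": force on the tool from outside, world axes, zero at the start; "ft_torque": the same for the moment, N m; "gripper_width": opening from 0.0 (shut) to 1.0 (fully open).
Only numpy, scipy, OpenCV 4.12 (cv2) and the standard library are available. Lean on these libraries where they do the work, as an engineer would, in place of code of your own. Each camera call takes 0.05 s, during which the arm holds its last target.

## Working session

There is one attempt and no reset: what is moved stays moved. The work goes in short steps, Python scripts to look and compute and a shell command to move; the robot and the scene stay as the last step left them, time stands still between calls to the robot, and variables do not carry over. Pictures are saved under pics/ and viewed, and the job is handed in when it is done.

```bash
ls; mkdir -p pics; python3 - <<'E'
from plant import manip, viewer
import cv2,numpy as np
print(manip.state())
for n in ("scene","top","wrist"):
    f=viewer.grab_frame(n); cv2.imwrite(f"pics/a_{n}.png",f["pixels"]); np.savez(f"pics/a_{n}.npz",**f)
    print(n,np.round(f["K"],2).tolist(),np.round(f["pose"],4).tolist())
E
```

```text
pics
{'time': 0.0, 'joint_pos': array([ 9.84969712e-01,  5.33477318e-02,  1.61429136e+00,  2.16252226e-05,
        1.47599627e+00, -1.18989582e-01]), 'joint_vel': array([-0.00084887,  0.00012412,  0.00057666, -0.00066361, -0.0004075 ,
        0.00154545]), 'joint_efforts': array([-5.21655329e-04, -3.93689811e+01, -3.70174813e+01, -2.68041777e-04,
        7.07592670e-03, -1.55349585e-05]), 'tool_pos': array([0.28093313, 0.55760815, 0.23007025]), 'tool_rot': array([ 0.60143434, -0.37108365,  0.60275184,  0.3704914 ]), 'contact_force': array([-0.20015767, -0.13011418,  0.4723296 ]), 'ft_torque': array([ 0.00015303, -0.01304581,  0.02595762]), 'gripper_width': 1.001471632526216}
scene [[479.23, 0.0, 275.52], [0.0, 479.23, 205.26], [0.0, 0.0, 1.0]] [[-0.9108, -0.2865, 0.2972, 0.292], [-0.4124, 0.6655, -0.6221, 0.4377], [-0.0196, -0.6892, -0.7243, 0.6729], [0.0, 0.0, 0.0, 1.0]]
top [[546.14, 0.0, 282.72], [0.0, 546.14, 209.27], [0.0, 0.0, 1.0]] [[0.0012, -0.9876, 0.1573, 0.3918], [-0.9996, 0.0031, 0.027, -0.1041], [-0.0272, -0.1573, -0.9872, 0.8822], [0.0, 0.0, 0.0, 1.0]]
wrist [[325.19, 0.0, 276.39], [0.0, 325.19, 209.13], [0.0, 0.0, 1.0]] [[0.45, 0.8446, 0.2901, 0.2063], [0.893, -0.4251, -0.1477, 0.5965], [-0.0014, 0.3255, -0.9455, 0.3731], [0.0, 0.0, 0.0, 1.0]]
```

View pics/a_scene.png

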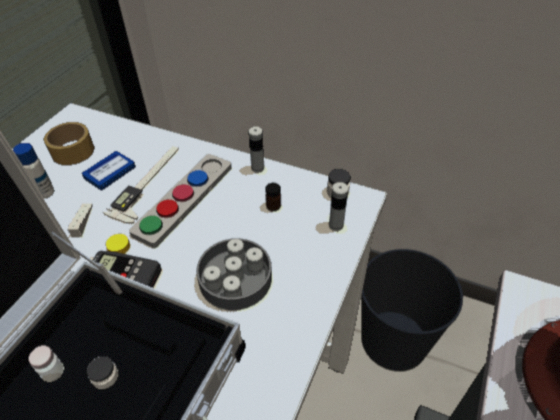

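View pics/a_top.png

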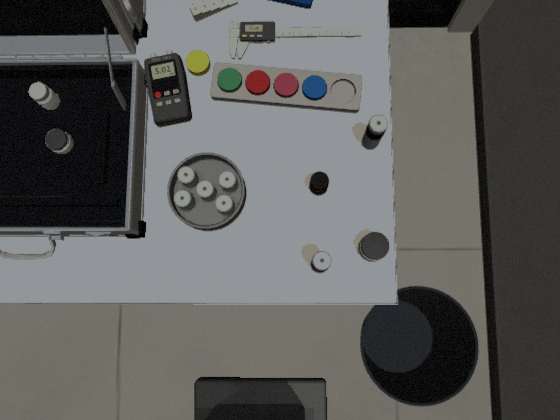

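View pics/a_wrist.png

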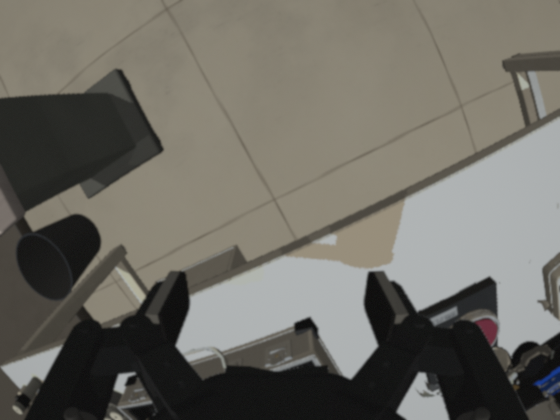

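Top view: the rods' tops are at about (378,121) and (321,261). The vial is at (319,183), the jar at (374,246), and the holder at (206,191) with five short tops. The free places run roughly top-to-bottom in the picture.

```bash
cat > h.py <<'E'
import numpy as np,cv2
def load(n): return dict(np.load(f"pics/{n}.npz"))
def ray(f,u,v):
    K=f["K"];T=f["pose"]; d=T[:3,:3]@np.array([(u-K[0,2])/K[0,0],(v-K[1,2])/K[1,1],1]); return T[:3,3],d
def onz(f,u,v,z):
    o,d=ray(f,u,v); return o+d*(z-o[2])/d[2]
def proj(f,p):
    T=f["pose"];c=T[:3,:3].T@(np.array(p)-T[:3,3]);q=f["K"]@c;return q[:2]/q[2]
def cloud(f):
    K=f["K"];T=f["pose"];Z=f["range_z"];v,u=np.indices(Z.shape)
    P=np.stack([(u-K[0,2])/K[0,0]*Z,(v-K[1,2])/K[1,1]*Z,Z],-1)@T[:3,:3].T+T[:3,3]
    P[Z==0]=np.nan; return P
E
python3 - <<'E'
from h import *
for n in("a_top","a_scene"):
    f=load(n);P=cloud(f);z=P[...,2]
    print(n,"table z",np.nanmedian(z[100:300,250:300]) if n=="a_top" else '')
    for lo,hi,nm in((.085,.115,'rod'),(.036,.062,'mid')):
        m=((z>lo)&(z<hi)).astype(np.uint8)
        c,l,s,ce=cv2.connectedComponentsWithStats(m)
        for i in range(1,c):
            if 40<s[i,4]<2500:
                q=P[l==i]; print(nm,s[i].tolist(),np.round(ce[i],1),np.round(q.mean(0),4),np.round(np.ptp(q,axis=0),3))
    # bright tops
    g=cv2.cvtColor(f["pixels"],cv2.COLOR_BGR2GRAY)
f=load("a_top");cv2.imwrite("pics/b.png",cv2.resize(f["pixels"][90:290,150:420],None,fx=2.9,fy=2.9,interpolation=cv2.INTER_CUBIC))
z=cloud(f)[...,2]; cv2.imwrite("pics/c.png",cv2.applyColorMap(np.uint8(np.clip(np.nan_to_num(z)/.5,0,1)*255),cv2.COLORMAP_JET))
P=cloud(load("a_scene"))
E
```

```text
a_top table z -2.062199631963635e-05
rod [122, 0, 11, 13, 77] [127.5   5.3] [0.8402 0.1603 0.0968] [0.019 0.012 0.018]
rod [110, 18, 27, 36, 281] [129.6  38.9] [0.7837 0.1541 0.0978] [0.046 0.041 0.03 ]
rod [0, 22, 119, 14, 1193] [57.7 29.2] [0.7995 0.2661 0.1009] [0.01  0.188 0.03 ]
rod [1, 49, 58, 6, 123] [28.3 52.8] [0.7683 0.317  0.0864] [0.01  0.091 0.004]
rod [113, 83, 10, 20, 84] [117.7  93.2] [0.6951 0.1675 0.1001] [0.019 0.007 0.029]
rod [368, 115, 20, 20, 317] [377.3 124.5] [ 0.6436 -0.2229  0.0982] [0.027 0.028 0.019]
rod [312, 251, 20, 20, 309] [321.1 260.6] [ 0.4421 -0.1376  0.0992] [0.027 0.027 0.018]
mid [131, 0, 10, 28, 137] [136.2  13.3] [0.8536 0.1614 0.0481] [0.052 0.009 0.026]
mid [102, 63, 41, 174, 762] [134.7 156.4] [0.6117 0.1535 0.0473] [0.28  0.049 0.026]
mid [0, 70, 110, 9, 734] [54.3 74.3] [0.7483 0.2912 0.0491] [0.004 0.188 0.026]
mid [113, 70, 15, 8, 100] [119.7  73.5] [0.7484 0.1836 0.0493] [0.003 0.029 0.025]
mid [39, 89, 20, 21, 178] [ 51.1 101.7] [0.7015 0.293  0.0491] [0.026 0.025 0.026]
mid [94, 112, 16, 73, 943] [101.5 148.3] [0.6236 0.2067 0.0491]
[... 2403 characters left out ...]
[0.028 0.028 0.013]
mid [203, 266, 18, 18, 244] [211.9 274.2] [0.5805 0.0768 0.0446] [0.026 0.028 0.012]
mid [0, 275, 224, 121, 2492] [ 91.4 324. ] [0.6964 0.2254 0.0492] [0.243 0.196 0.026]
mid [223, 276, 18, 18, 256] [231.2 284.3] [0.5431 0.0813 0.0446] [0.027 0.028 0.013]
mid [102, 313, 75, 44, 1125] [139.1 334.4] [0.623  0.2132 0.0489] [0.118 0.018 0.019]
mid [189, 330, 53, 90, 571] [215.3 382. ] [0.487  0.2291 0.0509] [0.019 0.136 0.026]
mid [143, 335, 63, 85, 1336] [175.5 378.9] [0.539  0.2466 0.0482] [0.016 0.13  0.018]
mid [87, 357, 31, 32, 728] [101.8 372. ] [0.6329 0.2819 0.0545] [0.036 0.035 0.026]
mid [36, 358, 27, 23, 267] [ 52.2 371.6] [0.6984 0.3077 0.0494] [0.021 0.028 0.026]
```

View pics/b.png

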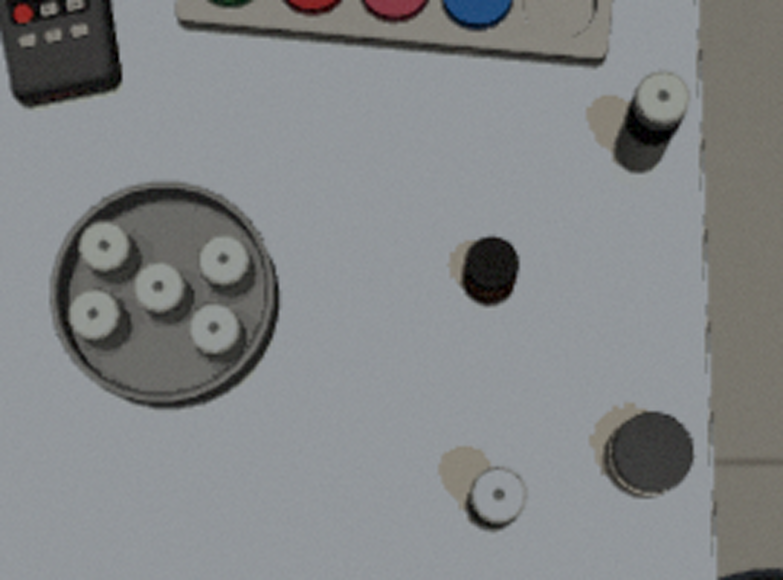

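View pics/c.png

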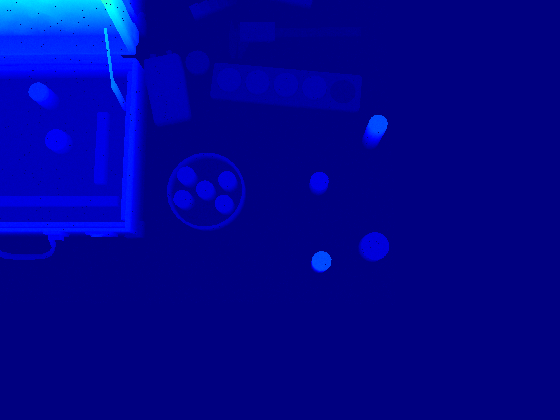

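Top/scene views disagree by about 5 mm in y, but relative positions agree. The free axis lies about −6.6° from world x. I'll work out the current tool axes and the first move.

```bash
cat >> h.py <<'E'
from scipy.spatial.transform import Rotation as Ro
def toolR(s): q=np.array(s["tool_rot"]); return Ro.from_quat(q[[1,2,3,0]]).as_matrix()
def togo(p,jaw_deg,s=None):
    """shift (cm, tool axes after yaw) and twist (deg, current tool axes) to reach TCP p, pointing down, jaw z along jaw_deg (mod 180)"""
    from plant import manip
    s=s or manip.state(); R=toolR(s); best=None
    for k in(0,180):
        a=np.radians(jaw_deg+k); x=np.array([0,0,-1.]); z=np.array([np.cos(a),np.sin(a),0]); y=np.cross(z,x)
        G=np.c_[x,y,z]; w=Ro.from_matrix(R.T@G).as_rotvec(degrees=True)
        if best is None or np.linalg.norm(w)<np.linalg.norm(best[0]): best=(w,G)
    d=np.array(p)-s["tool_pos"]
    print("t",round(s["time"],2),"tcp",np.round(s["tool_pos"],4),"F",np.round(s["contact_force"],1),"w",round(s["gripper_width"],3),"j6",round(s["joint_pos"][5],2))
    print("twist",np.round(best[0],2),"shift(cm) cur axes",np.round(R.T@d*100,2),"goal axes",np.round(best[1].T@d*100,2))
    print("yaw axes: y",np.round(R[:,1],3),"z",np.round(R[:,2],3))
E
python3 - <<'E'
from h import *
# bright top discs, circle fit on depth-defined + brightness top face
f=load("a_top")
g=cv2.cvtColor(f["pixels"],cv2.COLOR_BGR2GRAY)
for n in("a_top","a_scene"):
    f=load(n);g=cv2.cvtColor(f["pixels"],cv2.COLOR_BGR2GRAY);P=cloud(f)
    m=((P[...,2]>.0955)&(P[...,2]<.106)&(P[...,1]<-.05)).astype(np.uint8)
    c,l,s,ce=cv2.connectedComponentsWithStats(m)
    for i in range(1,c):
        if s[i,4]>80: print(n,s[i,4],ce[i],np.round(onz(f,*ce[i],.1),4), np.round(P[l==i].mean(0),4))
togo([.443,-.134,.25],83.4)
togo([.443,-.134,.25],83.4-90)
E
```

```text
a_top 272 [377.85294118 123.41911765] [ 0.6447 -0.2235  0.1   ] [ 0.6449 -0.2236  0.0995]
a_top 289 [321.32179931 260.25951557] [ 0.4426 -0.1379  0.1   ] [ 0.4426 -0.1379  0.0997]
a_scene 633 [63.25750395 35.87361769] [ 1.2651 -0.3811  0.1   ] [ 1.2634 -0.3887  0.1006]
a_scene 1626 [370.33579336  38.42127921] [ 0.5463 -0.6597  0.1   ] [ 0.5672 -0.6584  0.1007]
a_scene 113 [255.03539823 131.32743363] [ 0.645  -0.2187  0.1   ] [ 0.6456 -0.2198  0.0991]
a_scene 159 [339.65408805 188.37106918] [ 0.4432 -0.1336  0.1   ] [ 0.4433 -0.134   0.0997]
t 0.15 tcp [0.281  0.5577 0.2303] F [-0.4 -0.6  0.2] w 1.001 j6 -0.12
twist [-20.15  -0.09  -0.03] shift(cm) cur axes [ -1.89 -45.6  -54.48] goal axes [ -1.97 -24.04 -66.85]
yaw axes: y [-0.893  0.45   0.   ] z [ 0.45   0.893 -0.002]
t 0.15 tcp [0.281  0.5577 0.2303] F [-0.4 -0.6  0.2] w 1.001 j6 -0.12
twist [ 6.985e+01 -9.000e-02  5.000e-02] shift(cm) cur axes [ -1.89 -45.6  -54.48] goal axes [ -1.97 -66.85  24.04]
yaw axes: y [-0.893  0.45   0.   ] z [ 0.45   0.893 -0.002]
```

```bash
python3 -m inch '[{"fingers":1,"delta_pos":[-2,0,0],"twist":[-10,0,0]},{"fingers":1,"delta_pos":[0,-1.8,-5],"twist":[-10.1,0,0]},{"fingers":1,"delta_pos":[0,-1.8,-5],"twist":[0,0,0]},{"fingers":1,"delta_pos":[0,-1.8,-5],"twist":[0,0,0]},{"fingers":1,"delta_pos":[0,-1.8,-5],"twist":[0,0,0]}]'
python3 -m inch '[{"fingers":1,"delta_pos":[0,-1.8,-5],"twist":[0,0,0]},{"fingers":1,"delta_pos":[0,-1.8,-5],"twist":[0,0,0]},{"fingers":1,"delta_pos":[0,-1.8,-5],"twist":[0,0,0]},{"fingers":1,"delta_pos":[0,-1.8,-5],"twist":[0,0,0]},{"fingers":1,"delta_pos":[0,-1.8,-5],"twist":[0,0,0]}]'
python3 -c "
from h import *
togo([.443,-.134,.25],83.4)"
```

```text
time: 0.78
tool_pos: [0.3203, 0.3482, 0.251]
tool_rot: [0.528, -0.47, 0.528, 0.47]
contact_force: [0.6, -0.7, 0.4]
gripper_width: 0.997
time: 1.4
tool_pos: [0.3807, 0.0895, 0.2512]
tool_rot: [0.528, -0.47, 0.528, 0.47]
contact_force: [0.4, -0.1, -0.1]
gripper_width: 0.997
t 1.4 tcp [0.3807 0.0895 0.2512] F [ 0.4 -0.1 -0.1] w 0.997 j6 -1.42
twist [-0.03  0.01  0.03] shift(cm) cur axes [  0.12  -8.76 -21.48] goal axes [  0.12  -8.75 -21.48]
yaw axes: y [-0.993  0.115 -0.001] z [0.115 0.993 0.   ]
```

```bash
python3 -m inch '[{"fingers":1,"delta_pos":[0,-2.2,-5.4],"twist":[0,0,0]},{"fingers":1,"delta_pos":[0,-2.2,-5.4],"twist":[0,0,0]},{"fingers":1,"delta_pos":[1,-2.2,-5.3],"twist":[0,0,0]},{"fingers":1,"delta_pos":[1,-2,-5.2],"twist":[0,0,0]},{"fingers":1,"delta_pos":[1,0,0],"twist":[0,0,0]}]'
python3 - <<'E'
from h import *
togo([.443,-.134,.25],83.4)
from plant import viewer
for n in("wrist","scene","top"):
    f=viewer.grab_frame(n); cv2.imwrite(f"pics/d_{n}.png",f["pixels"]); np.savez(f"pics/d_{n}.npz",**f)
E
```

```text
time: 2.02
tool_pos: [0.4415, -0.1333, 0.2205]
tool_rot: [0.529, -0.468, 0.53, 0.469]
contact_force: [-0.7, -0.2, 0.2]
gripper_width: 0.992
t 2.02 tcp [ 0.4415 -0.1333  0.2205] F [-0.7 -0.2  0.2] w 0.992 j6 -1.9
twist [-0.34 -0.   -0.07] shift(cm) cur axes [-2.95 -0.15 -0.05] goal axes [-2.95 -0.15 -0.05]
yaw axes: y [-0.993  0.121  0.001] z [ 0.121  0.993 -0.   ]
```

View pics/d_wrist.png

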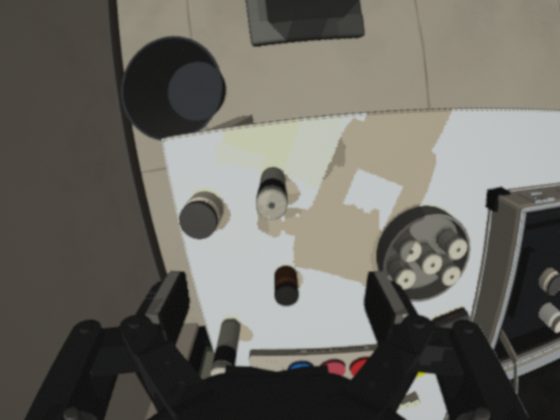

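View pics/d_top.png

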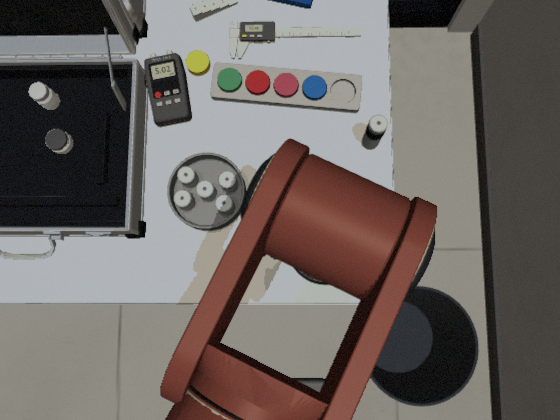

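Wrist view: near rod's top at (272,205), vial (286,292), jar (200,215), holder tops around (432,264), all visible. I'll localise them with the fisheye model.

```bash
cat >> h.py <<'E'
def fray(f,u,v):
    K=f["K"];T=f["pose"]; dx=(u-K[0,2])/K[0,0];dy=(v-K[1,2])/K[1,1]; th=np.hypot(dx,dy); k=np.where(th>1e-9,np.sin(th)/np.maximum(th,1e-9),1)
    return T[:3,3],np.stack([dx*k,dy*k,np.cos(th)],-1)@T[:3,:3].T, np.cos(th)
def fonz(f,u,v,z):
    o,d,_=fray(f,u,v); return o+d*(z-o[2])/d[2]
def fcloud(f):
    Z=f["range_z"]; v,u=np.indices(Z.shape); o,d,c=fray(f,u.astype(float),v.astype(float))
    P=o+d*(Z/np.maximum(c,.05))[...,None]; P[Z==0]=np.nan; return P
def tops(P,lo,hi,amin,box):
    m=(P[...,2]>lo)&(P[...,2]<hi)&(P[...,0]>box[0])&(P[...,0]<box[1])&(P[...,1]>box[2])&(P[...,1]<box[3])
    c,l,s,ce=cv2.connectedComponentsWithStats(m.astype(np.uint8)); r=[]
    for i in range(1,c):
        if s[i,4]>=amin: q=P[l==i]; r.append((s[i,4],ce[i],q.mean(0),np.ptp(q,axis=0),(q.max(0)+q.min(0))/2))
    return r
E
cat > w.py <<'E'
from h import *
import sys
n=sys.argv[1]; f=load(n); P=fcloud(f)
for lo,hi in((.094,.112),(.040,.0485)):
    print(lo)
    for a,ce,m,p,b in tops(P,lo,hi,60,(.3,.8,-.4,.12)): print(a,np.round(ce,1),"mean",np.round(m,4),"ext",np.round(p,3),"mid",np.round(b,4),"ray",np.round(fonz(f,*ce,.1 if lo>.08 else .046),4))
E
python3 w.py d_wrist
```

```text
0.094
810 [271.4 203.8] mean [ 0.4431 -0.1369  0.1001] ext [0.027 0.027 0.008] mid [ 0.444  -0.137   0.0983] ray [ 0.4431 -0.1369  0.1   ]
116 [217.4 369.3] mean [ 0.6369 -0.2257  0.0986] ext [0.014 0.021 0.007] mid [ 0.6391 -0.2264  0.0977] ray [ 0.6354 -0.2251  0.1   ]
0.04
1141 [197.8 220. ] mean [ 0.4689 -0.2201  0.046 ] ext [0.041 0.043 0.008] mid [ 0.4696 -0.2208  0.0442] ray [ 0.4688 -0.22    0.046 ]
337 [456.4 248. ] mean [0.5432 0.0761 0.0456] ext [0.028 0.028 0.008] mid [0.5444 0.0776 0.0439] ray [0.5429 0.0758 0.046 ]
401 [409.8 250.2] mean [0.5354 0.0116 0.0457] ext [0.027 0.029 0.008] mid [0.537  0.0129 0.0442] ray [0.5352 0.0114 0.046 ]
349 [431.  263.1] mean [0.5579 0.0415 0.0456] ext [0.027 0.027 0.008] mid [0.5593 0.0426 0.044 ] ray [0.5576 0.0412 0.046 ]
306 [450.  275.1] mean [0.581  0.0715 0.0456] ext [0.028 0.028 0.008] mid [0.583  0.0733 0.0443] ray [0.5806 0.0712 0.046 ]
316 [405.  277.5] mean [0.5719 0.0076 0.0457] ext [0.026 0.027 0.008] mid [0.5739 0.0074 0.0441] ray [0.5716 0.0074 0.046 ]
89 [285.9 284.9] mean [ 0.5601 -0.1358  0.0445] ext [0.015 0.028 0.008] mid [ 0.5637 -0.1365  0.0443] ray [ 0.5592 -0.1357  0.046 ]
81 [227.5 339.2] mean [ 0.6364 -0.2199  0.0445] ext [0.017 0.027 0.008] mid [ 0.6409 -0.2222  0.0442] ray [ 0.6351 -0.2194  0.046 ]
```

```bash
python3 -c "
from h import *
togo([.443,-.137,.055],83.4)"
```

```text
t 2.17 tcp [ 0.441  -0.1297  0.2203] F [1.3 0.6 0.3] w 0.997 j6 -1.9
twist [-0.03  0.06 -0.12] shift(cm) cur axes [16.53 -0.32 -0.72] goal axes [16.53 -0.29 -0.7 ]
yaw axes: y [-0.993  0.116  0.002] z [0.116 0.993 0.001]
```

```bash
python3 -m inch '[{"fingers":1,"delta_pos":[1.5,-0.3,-0.7],"twist":[0,0,0]},{"fingers":1,"delta_pos":[3,0,0],"twist":[0,0,0]},{"fingers":1,"delta_pos":[3,0,0],"twist":[0,0,0]},{"fingers":1,"delta_pos":[2,0,0],"twist":[0,0,0]},{"fingers":1,"delta_pos":[0,0,0],"twist":[0,0,0]}]'
python3 - <<'E'
from h import *
from plant import viewer
togo([.443,-.137,.055],83.4)
n="wrist";f=viewer.grab_frame(n); cv2.imwrite(f"pics/e_{n}.png",f["pixels"]); np.savez(f"pics/e_{n}.npz",**f)
E
python3 w.py e_wrist | head -3
```

```text
time: 2.8
tool_pos: [0.4424, -0.1364, 0.1241]
tool_rot: [0.527, -0.469, 0.528, 0.472]
contact_force: [1.0, 0.1, 0.5]
gripper_width: 0.997
t 2.8 tcp [ 0.4424 -0.1364  0.1241] F [1.  0.1 0.5] w 0.997 j6 -1.92
twist [ 0.04  0.08 -0.22] shift(cm) cur axes [ 6.91 -0.09 -0.07] goal axes [ 6.91 -0.06 -0.06]
yaw axes: y [-0.993  0.114  0.004] z [0.114 0.993 0.001]
0.094
1723 [273.8 252.4] mean [ 0.4424 -0.1369  0.0998] ext [0.028 0.028 0.008] mid [ 0.4442 -0.1369  0.0981] ray [ 0.4421 -0.1369  0.1   ]
0.04
```

View pics/e_wrist.png

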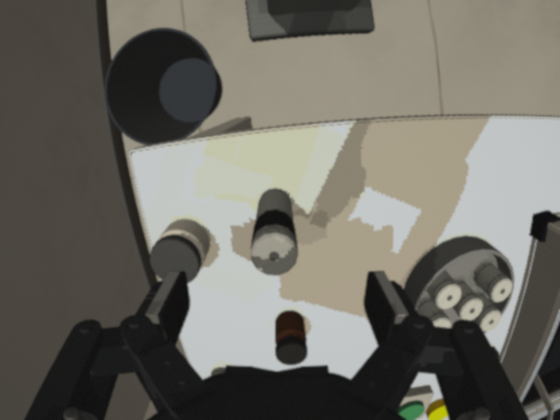

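The rod (274,252) is centred between the fingers; lowering onto the band and closing.

```bash
python3 -m inch '[{"fingers":1,"delta_pos":[2.5,0,0],"twist":[0,0,0]},{"fingers":1,"delta_pos":[2.5,0,0],"twist":[0,0,0]},{"fingers":1,"delta_pos":[1.9,0,0],"twist":[0,0,0]},{"fingers":1,"delta_pos":[0,0,0],"twist":[0,0,0]},{"fingers":0,"delta_pos":[0,0,0],"twist":[0,0,0]}]'
python3 -m inch '[{"fingers":-0.4,"delta_pos":[0,0,0],"twist":[0,0,0]},{"fingers":-1,"delta_pos":[0,0,0],"twist":[0,0,0]},{"fingers":-1,"delta_pos":[0,0,0],"twist":[0,0,0]},{"fingers":-1,"delta_pos":[0,0,0],"twist":[0,0,0]},{"fingers":-1,"delta_pos":[0,0,0],"twist":[0,0,0]}]'
python3 - <<'E'
from h import *
from plant import viewer
togo([.443,-.137,.055],83.4)
n="wrist";f=viewer.grab_frame(n); cv2.imwrite(f"pics/f_{n}.png",f["pixels"]); np.savez(f"pics/f_{n}.npz",**f)
E
python3 w.py f_wrist | head -3
```

```text
time: 3.48
tool_pos: [0.4449, -0.1382, 0.059]
tool_rot: [0.528, -0.471, 0.528, 0.469]
contact_force: [0.5, -0.5, 0.1]
gripper_width: 0.816
time: 4.1
tool_pos: [0.4445, -0.1381, 0.0583]
tool_rot: [0.528, -0.471, 0.528, 0.47]
contact_force: [-1.4, -0.6, 5.0]
gripper_width: 0.315
t 4.1 tcp [ 0.4445 -0.1381  0.0583] F [-1.4 -0.6  5. ] w 0.315 j6 -1.92
twist [-0.04 -0.03  0.09] shift(cm) cur axes [0.33 0.16 0.1 ] goal axes [0.33 0.16 0.1 ]
yaw axes: y [-0.993  0.116 -0.002] z [ 0.116  0.993 -0.001]
0.094
6777 [276.3 316.5] mean [ 0.4383 -0.1366  0.1024] ext [0.031 0.093 0.018] mid [ 0.4415 -0.1359  0.103 ] ray [ 0.4395 -0.1367  0.1   ]
0.04
```

View pics/f_wrist.png

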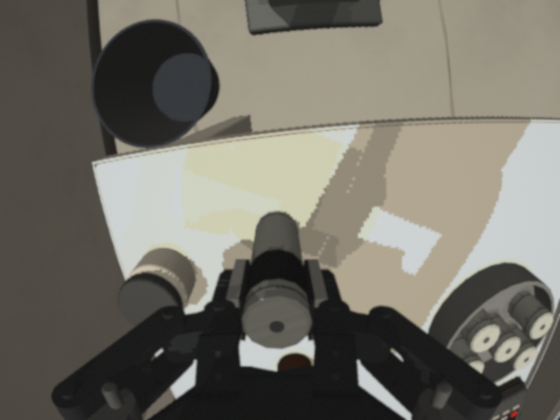

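Gripped, with the rod upright between the pads. Lift straight, then check.

```bash
python3 -m inch '[{"fingers":-1,"delta_pos":[-0.7,0,0],"twist":[0,0,0]},{"fingers":-1,"delta_pos":[-2.5,0,0],"twist":[0,0,0]},{"fingers":-1,"delta_pos":[-4,0,0],"twist":[0,0,0]},{"fingers":-1,"delta_pos":[-3.5,0,0],"twist":[0,0,0]},{"fingers":-1,"delta_pos":[0,0,0],"twist":[0,0,0]}]'
python3 - <<'E'
from h import *
from plant import viewer
togo([.520,.046,.16],83)
n="wrist";f=viewer.grab_frame(n); cv2.imwrite(f"pics/g_{n}.png",f["pixels"]); np.savez(f"pics/g_{n}.npz",**f)
n="scene";f=viewer.grab_frame(n); cv2.imwrite(f"pics/g_{n}.png",f["pixels"]); np.savez(f"pics/g_{n}.npz",**f)
E
```

```text
time: 4.78
tool_pos: [0.445, -0.1383, 0.1663]
tool_rot: [0.529, -0.472, 0.527, 0.469]
contact_force: [0.2, -0.2, -5.5]
gripper_width: 0.312
t 4.78 tcp [ 0.445  -0.1383  0.1663] F [ 0.2 -0.2 -5.5] w 0.312 j6 -1.92
twist [ 0.36 -0.09  0.26] shift(cm) cur axes [ 0.63 -5.32 19.18] goal axes [ 0.63 -5.2  19.21]
yaw axes: y [-0.993  0.116 -0.005] z [ 0.116  0.993 -0.002]
```

View pics/g_wrist.png

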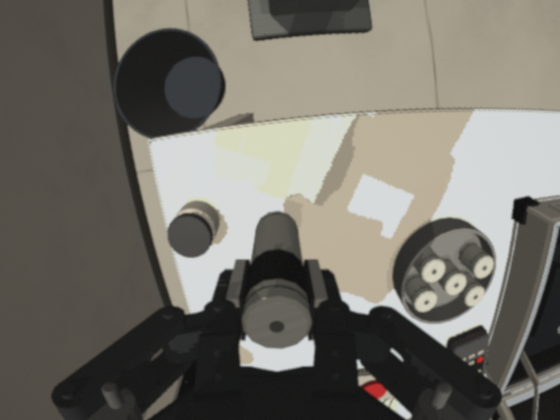

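View pics/g_scene.png

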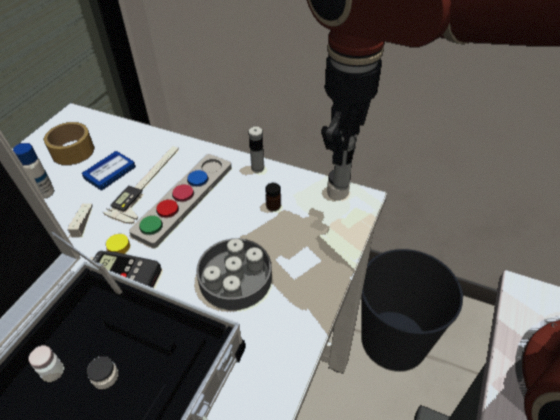

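The rod hangs straight in the jaws (top about (277,315)), clear of the table. Next I measure its axis relative to the TCP.

```bash
cat > heldrod.py <<'E'
from h import *
import sys
from plant import manip
f=load(sys.argv[1]);P=fcloud(f);s=manip.state();R=toolR(s)
L=(P-s["tool_pos"])@R   # tool coords
u,v=np.meshgrid(np.arange(560),np.arange(420))
roi=(abs(u-277)<45)&(v>200)&(v<350)
top=roi&(L[...,0]<-.037)&(L[...,0]>-.048)&(abs(L[...,2])<.016)&(abs(L[...,1])<.03)
q=L[top];print("top n",len(q),"mean",np.round(q.mean(0),4),"mid",np.round((q.max(0)+q.min(0))/2,4),"ext",np.round(np.ptp(q,axis=0),4))
# visible side of lower body: axis line per slab
for lo,hi in((.015,.03),(.03,.045),(.045,.06)):
    m=roi&(L[...,0]>lo)&(L[...,0]<hi)&(abs(L[...,2])<.02)&(abs(L[...,1])<.03)
    if m.sum()>30:
        q=L[m]; A=np.c_[2*q[:,1],2*q[:,2],np.ones(len(q))]; c=np.linalg.lstsq(A,(q[:,1:]**2).sum(1),rcond=None)[0]
        print("slab",lo,len(q),"axis y,z",np.round(c[:2],4),"r",round(float(np.sqrt(c[2]+c[0]**2+c[1]**2)),4),"ymax",np.round(q[:,1].max(),4))
E
python3 heldrod.py g_wrist
```

```text
top n 4166 mean [-0.0445  0.0016  0.0001] mid [-0.0425 -0.0009  0.    ] ext [0.011  0.0278 0.032 ]
slab 0.015 447 axis y,z [-0.0027  0.    ] r 0.0139 ymax 0.0118
slab 0.03 392 axis y,z [-0.0027 -0.    ] r 0.0138 ymax 0.0119
slab 0.045 129 axis y,z [-0.0028  0.    ] r 0.0139 ymax 0.0117
```

```bash
cat > slab.py <<'E'
from h import *
import sys
# world-frame circle fits of rod side surface at given heights, near given xy
f=load(sys.argv[1]);P=fcloud(f) if 'wrist' in sys.argv[1] else cloud(f);cx,cy=float(sys.argv[2]),float(sys.argv[3])
for lo,hi in zip(np.arange(float(sys.argv[4]),float(sys.argv[5]),.015),np.arange(float(sys.argv[4])+.015,1,.015)):
    m=(P[...,2]>lo)&(P[...,2]<hi)&(np.hypot(P[...,0]-cx,P[...,1]-cy)<.025)
    q=P[m][:,:2]
    if len(q)>30:
        A=np.c_[2*q,np.ones(len(q))];c=np.linalg.lstsq(A,(q**2).sum(1),rcond=None)[0]
        print(round(lo,3),len(q),np.round(c[:2],4),"r",round(float(np.sqrt(c[2]+c[0]**2+c[1]**2)),4))
E
for n in d_wrist e_wrist f_wrist a_top a_scene; do echo $n; python3 slab.py $n .4430 -.136 .005 .09; done; echo held; python3 slab.py g_wrist .4460 -.137 .1 .16; python3 slab.py g_scene .4460 -.135 .1 .16
```

```text
d_wrist
0.005 70 [ 0.4443 -0.1371] r 0.0139
0.02 75 [ 0.4442 -0.137 ] r 0.0137
0.035 81 [ 0.4442 -0.137 ] r 0.0137
0.05 81 [ 0.4442 -0.1371] r 0.0139
0.065 115 [ 0.4443 -0.1371] r 0.0141
0.08 146 [ 0.4442 -0.1371] r 0.0138
e_wrist
0.005 158 [ 0.4443 -0.1371] r 0.0138
0.02 180 [ 0.4443 -0.1371] r 0.0137
0.035 216 [ 0.4443 -0.1371] r 0.0137
0.05 241 [ 0.4442 -0.1371] r 0.0138
0.065 319 [ 0.4443 -0.1371] r 0.014
0.08 424 [ 0.4443 -0.1372] r 0.014
f_wrist
0.005 343 [ 0.4445 -0.1372] r 0.0138
0.02 425 [ 0.4445 -0.1372] r 0.0138
0.035 520 [ 0.4449 -0.1372] r 0.0141
0.05 720 [ 0.4457 -0.1375] r 0.0159
0.065 1656 [ 0.459  -0.1383] r 0.0288
0.08 2154 [ 0.4539 -0.1378] r 0.0242
a_top
a_scene
0.005 82 [ 0.4439 -0.1359] r 0.0132
0.02 84 [ 0.4435 -0.1356] r 0.0129
0.035 89 [ 0.4436 -0.1356] r 0.0129
0.05 89 [ 0.4437 -0.136 ] r 0.0133
0.065 98 [ 0.4438 -0.136 ] r 0.0134
0.08 106 [ 0.4438 -0.1358] r 0.0132
held
0.1 96 [ 0.4452 -0.1374] r 0.0138
0.115 373 [ 0.4451 -0.1374] r 0.0138
0.13 431 [ 0.4452 -0.1374] r 0.0139
0.145 528 [ 0.4452 -0.1374] r 0.0141
0.1 52 [ 0.4432 -0.1357] r 0.0133
0.115 114 [ 0.443  -0.1354] r 0.0131
0.13 111 [ 0.4429 -0.1354] r 0.0131
0.145 108 [ 0.4431 -0.1354] r 0.0132
```

The rod axis coincides with the TCP within about 1 mm and shows no tilt. Moving to the near free place (B ≈ 0.5205, 0.046).

```bash
python3 -c "
from h import *
togo([.5205,.046,.165],83)"
```

```text
t 4.88 tcp [ 0.4426 -0.1372  0.1622] F [-1.  -0.5 -6.1] w 0.311 j6 -1.92
twist [ 0.35  0.06 -0.17] shift(cm) cur axes [-0.28 -5.62 19.1 ] goal axes [-0.28 -5.5  19.13]
yaw axes: y [-0.993  0.116  0.003] z [0.116 0.993 0.001]
```

```bash
python3 -m inch '[{"fingers":-1,"delta_pos":[0,-0.6,2],"twist":[0,0,0]},{"fingers":-1,"delta_pos":[0,-1.3,4.5],"twist":[0,0,0]},{"fingers":-1,"delta_pos":[0,-1.5,5],"twist":[0,0,0]},{"fingers":-1,"delta_pos":[0,-1.3,4.5],"twist":[0,0,0]},{"fingers":-1,"delta_pos":[0,-0.9,3.1],"twist":[0,0,0]}]'
python3 -m inch '[{"fingers":-1,"delta_pos":[0,0,0],"twist":[0,0,0]},{"fingers":-1,"delta_pos":[0,0,0],"twist":[0,0,0]}]'
cat > look.py <<'E'
from h import *
from plant import viewer
import sys
for n in sys.argv[2:]:
    f=viewer.grab_frame(n); cv2.imwrite(f"pics/{sys.argv[1]}_{n}.png",f["pixels"]); np.savez(f"pics/{sys.argv[1]}_{n}.npz",**f)
E
python3 look.py h wrist scene
python3 -c "
from h import *
togo([.5205,.046,.165],83)"
python3 slab.py h_wrist .5205 .046 .1 .145; python3 w.py h_wrist
```

```text
time: 5.5
tool_pos: [0.5199, 0.0475, 0.1605]
tool_rot: [0.526, -0.469, 0.529, 0.472]
contact_force: [0.3, -0.1, -4.3]
gripper_width: 0.312
time: 5.75
tool_pos: [0.5199, 0.0453, 0.1616]
tool_rot: [0.527, -0.469, 0.529, 0.471]
contact_force: [0.1, -0.2, -5.9]
gripper_width: 0.315
t 5.85 tcp [0.5205 0.0448 0.1628] F [ 0.7 -0.1 -4.6] w 0.31 j6 -1.51
twist [ 0.29 -0.03 -0.15] shift(cm) cur axes [-0.22  0.01  0.12] goal axes [-0.22  0.01  0.12]
yaw axes: y [-0.993  0.117  0.003] z [ 0.117  0.993 -0.   ]
0.1 217 [0.5196 0.0463] r 0.0139
0.115 374 [0.5196 0.0463] r 0.0137
0.13 458 [0.52   0.0463] r 0.014
0.094
110 [276.5 215.5] mean [0.5079 0.0477 0.1082] ext [0.009 0.025 0.007] mid [0.5098 0.0466 0.1083] ray [0.5109 0.0473 0.1   ]
304 [ 49.1 353.6] mean [ 0.6444 -0.2196  0.099 ] ext [0.026 0.028 0.008] mid [ 0.6456 -0.2221  0.098 ] ray [ 0.6433 -0.2182  0.1   ]
0.04
892 [ 20.5 187. ] mean [ 0.4696 -0.2177  0.0455] ext [0.043 0.043 0.008] mid [ 0.4699 -0.2203  0.044 ] ray [ 0.4695 -0.2168  0.046 ]
767 [240.5 225.4] mean [0.5359 0.0132 0.0459] ext [0.027 0.027 0.008] mid [0.5371 0.0127 0.0442] ray [0.5358 0.0132 0.046 ]
752 [315.9 225.7] mean [0.5437 0.0777 0.0459] ext [0.027 0.027 0.008] mid [0.5452 0.0778 0.0442] ray [0.5435 0.0776 0.046 ]
242 [238.  257.3] mean [0.5663 0.006  0.0453] ext [0.017 0.023 0.008] mid [0.5691 0.0066 0.0441] ray [0.5659 0.0062 0.046 ]
285 [317.5 258.1] mean [0.5754 0.077  0.0453] ext [0.018 0.024 0.008] mid [0.5777 0.0753 0.0443] ray [0.575  0.0769 0.046 ]
120 [109.4 264.9] mean [ 0.5645 -0.1279  0.0446] ext [0.025 0.021 0.008] mid [ 0.5687 -0.1326  0.0443] ray [ 0.5638 -0.1268  0.046 ]
110 [ 72.8 322.7] mean [ 0.6401 -0.2143  0.0443] ext [0.024 0.021 0.008] mid [ 0.6441 -0.2186  0.0442] ray [ 0.6388 -0.2124  0.046 ]
```

View pics/h_wrist.png

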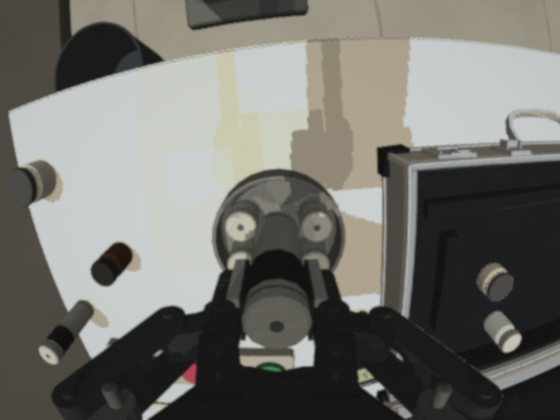

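View pics/h_scene.png

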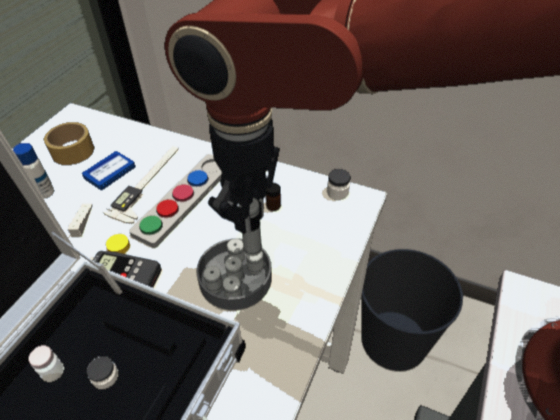

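Compared with the two near short standards (240,225) and (316,226), the rod sits about 2 mm short of the place. I'll correct that and lower partway.

```bash
python3 -m inch '[{"fingers":-1,"delta_pos":[0,-0.15,0.15],"twist":[0,0,0]},{"fingers":-1,"delta_pos":[2.5,0,0],"twist":[0,0,0]},{"fingers":-1,"delta_pos":[2.5,0,0],"twist":[0,0,0]},{"fingers":-1,"delta_pos":[0,0,0],"twist":[0,0,0]},{"fingers":-1,"delta_pos":[0,0,0],"twist":[0,0,0]}]'
python3 look.py i wrist
python3 -c "
from h import *
togo([.5215,.0475,.0645],83)"
python3 slab.py i_wrist .5215 .0475 .05 .1; python3 w.py i_wrist
```

```text
time: 6.48
tool_pos: [0.5239, 0.0465, 0.1154]
tool_rot: [0.529, -0.47, 0.528, 0.47]
contact_force: [0.6, 0.0, -5.0]
gripper_width: 0.312
t 6.53 tcp [0.5242 0.0466 0.1159] F [ 0.3  0.  -4.8] w 0.311 j6 -1.51
twist [0.33 0.01 0.15] shift(cm) cur axes [5.14 0.3  0.06] goal axes [5.14 0.28 0.06]
yaw axes: y [-0.993  0.116 -0.003] z [0.116 0.993 0.   ]
0.05 101 [0.5238 0.0475] r 0.0137
0.065 389 [0.5239 0.0475] r 0.0138
0.08 439 [0.524  0.0474] r 0.0139
0.095 534 [0.5241 0.0474] r 0.0141
0.094
651 [276.4 243.4] mean [0.5125 0.0487 0.1033] ext [0.015 0.027 0.018] mid [0.5166 0.0478 0.103 ] ray [0.5141 0.0485 0.1   ]
317 [ 26.7 377.8] mean [ 0.6441 -0.2191  0.0988] ext [0.027 0.028 0.007] mid [ 0.6462 -0.2217  0.0976] ray [ 0.6425 -0.2169  0.1   ]
0.04
109 [  1.6 200.8] mean [ 0.4769 -0.2028  0.0427] ext [0.028 0.014 0.007] mid [ 0.4762 -0.2056  0.0433] ray [ 0.4763 -0.1987  0.046 ]
1057 [231.6 243. ] mean [0.5355 0.0134 0.0458] ext [0.028 0.028 0.008] mid [0.5367 0.0127 0.044 ] ray [0.5354 0.0135 0.046 ]
1062 [321.5 243.3] mean [0.5434 0.0781 0.0458] ext [0.028 0.027 0.008] mid [0.5452 0.0782 0.0442] ray [0.5432 0.078  0.046 ]
178 [ 86.1 285.2] mean [ 0.5651 -0.1273  0.0447] ext [0.026 0.023 0.008] mid [ 0.5694 -0.1329  0.0444] ray [ 0.5643 -0.1262  0.046 ]
140 [ 52.3 343.4] mean [ 0.6406 -0.2145  0.0444] ext [0.023 0.023 0.008] mid [ 0.6439 -0.2193  0.0443] ray [ 0.639  -0.2124  0.046 ]
```

View pics/i_wrist.png

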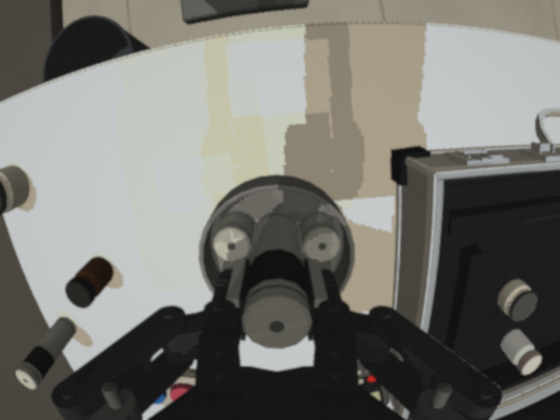

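```bash
for n in h_wrist i_wrist; do python3 slab.py $n .5365 .013 .035 .045;python3 slab.py $n .5445 .078 .035 .045; done; python3 slab.py d_wrist .5365 .013 .032 .04;python3 slab.py d_wrist .559 .042 .02 .03;
```

```text
0.035 938 [0.5361 0.009 ] r 0.0126
0.035 934 [0.5451 0.0819] r 0.0128
0.035 1264 [0.5337 0.0097] r 0.0118
0.035 1260 [0.5421 0.082 ] r 0.0118
0.032 550 [0.536  0.0111] r 0.0144
0.02 113 [0.5644 0.0466] r 0.0186
```

```bash
python3 -m inch '[{"fingers":-1,"delta_pos":[0,0.2,0],"twist":[0,0,0]},{"fingers":-1,"delta_pos":[0,0,0],"twist":[0,0,0]},{"fingers":-1,"delta_pos":[1.5,0,0],"twist":[0,0,0]},{"fingers":-1,"delta_pos":[1.5,0,0],"twist":[0,0,0]},{"fingers":-1,"delta_pos":[0,0,0],"twist":[0,0,0]}]'
python3 look.py j wrist
python3 -c "
from h import *
togo([.5215,.0475,.0645],83)"
python3 slab.py j_wrist .5215 .0475 .05 .07; python3 w.py j_wrist|grep -A3 0.04$
```

```text
time: 7.15
tool_pos: [0.519, 0.0472, 0.0813]
tool_rot: [0.527, -0.469, 0.53, 0.472]
contact_force: [0.3, -0.3, -4.7]
gripper_width: 0.307
t 7.2 tcp [0.52   0.0471 0.0825] F [-0.6  0.1 -3.5] w 0.316 j6 -1.51
twist [ 0.36 -0.01 -0.19] shift(cm) cur axes [ 1.8  -0.15  0.06] goal axes [ 1.8  -0.15  0.06]
yaw axes: y [-0.993  0.116  0.003] z [ 0.116  0.993 -0.   ]
0.05 470 [0.5191 0.0481] r 0.014
0.065 564 [0.519  0.0481] r 0.014
0.04
222 [276.4 225.8] mean [0.5076 0.0494 0.0444] ext [0.013 0.027 0.008] mid [0.5114 0.0485 0.0442] ray [0.507  0.0494 0.046 ]
638 [218.4 266.5] mean [0.5307 0.0097 0.0455] ext [0.023 0.024 0.008] mid [0.5345 0.011  0.0439] ray [0.5304 0.0099 0.046 ]
633 [334.2 266.8] mean [0.5395 0.0826 0.0455] ext [0.026 0.023 0.008] mid [0.5438 0.0805 0.0439] ray [0.5391 0.0825 0.046 ]
```

View pics/j_wrist.png

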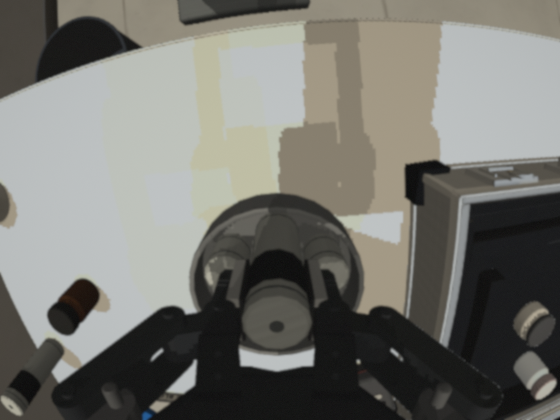

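```bash
python3 -m inch '[{"fingers":-1,"delta_pos":[0.5,-0.1,0],"twist":[0,0,0]},{"fingers":-1,"delta_pos":[0.5,0,0],"twist":[0,0,0]},{"fingers":-1,"delta_pos":[0.2,0,0],"twist":[0,0,0]},{"fingers":-1,"delta_pos":[0,0,0],"twist":[0,0,0]},{"fingers":-1,"delta_pos":[0,0,0],"twist":[0,0,0]}]'
python3 -m inch '[{"fingers":-1,"delta_pos":[0.2,0,0],"twist":[0,0,0]},{"fingers":-1,"delta_pos":[0.1,0,0],"twist":[0,0,0]},{"fingers":-1,"delta_pos":[0,0,0],"twist":[0,0,0]}]'
```

```text
time: 7.82
tool_pos: [0.5223, 0.0469, 0.0725]
tool_rot: [0.528, -0.47, 0.528, 0.47]
contact_force: [-0.8, -0.1, -6.3]
gripper_width: 0.317
time: 8.2
tool_pos: [0.522, 0.0469, 0.0691]
tool_rot: [0.528, -0.47, 0.528, 0.47]
contact_force: [-0.5, -1.4, -5.4]
gripper_width: 0.312
```

```bash
python3 -m inch '[{"fingers":-1,"delta_pos":[0.15,0,0],"twist":[0,0,0]},{"fingers":-1,"delta_pos":[0.1,0,0],"twist":[0,0,0]},{"fingers":-1,"delta_pos":[0,0,0],"twist":[0,0,0]}]'
python3 -m inch '[{"fingers":-1,"delta_pos":[0.1,0,0],"twist":[0,0,0]},{"fingers":-1,"delta_pos":[0,0,0],"twist":[0,0,0]},{"fingers":-1,"delta_pos":[0,0,0],"twist":[0,0,0]}]'
```

```text
time: 8.57
tool_pos: [0.522, 0.0469, 0.0666]
tool_rot: [0.528, -0.47, 0.528, 0.47]
contact_force: [0.0, -0.3, -4.9]
gripper_width: 0.311
time: 8.95
tool_pos: [0.5222, 0.0469, 0.0658]
tool_rot: [0.528, -0.47, 0.528, 0.47]
contact_force: [0.5, -0.3, -4.6]
gripper_width: 0.306
```

```bash
python3 -m inch '[{"fingers":-1,"delta_pos":[0.1,0,0],"twist":[0,0,0]},{"fingers":-1,"delta_pos":[0,0,0],"twist":[0,0,0]},{"fingers":-1,"delta_pos":[0,0,0],"twist":[0,0,0]}]'
python3 -m inch '[{"fingers":-1,"delta_pos":[0.08,0,0],"twist":[0,0,0]},{"fingers":-1,"delta_pos":[0,0,0],"twist":[0,0,0]},{"fingers":-1,"delta_pos":[0,0,0],"twist":[0,0,0]}]'
```

```text
time: 9.32
tool_pos: [0.5221, 0.0469, 0.0648]
tool_rot: [0.528, -0.47, 0.528, 0.47]
contact_force: [-0.5, -0.3, -5.3]
gripper_width: 0.309
time: 9.7
tool_pos: [0.5224, 0.0469, 0.0643]
tool_rot: [0.528, -0.47, 0.528, 0.47]
contact_force: [0.0, -0.1, -2.3]
gripper_width: 0.312
```

Contact is starting at TCP z 0.0643, as predicted. A touch more, check position, then release.

```bash
python3 -m inch '[{"fingers":-1,"delta_pos":[0.05,0,0],"twist":[0,0,0]},{"fingers":-1,"delta_pos":[0,0,0],"twist":[0,0,0]}]'
python3 look.py k wrist scene; python3 slab.py k_wrist .5215 .0475 .02 .05;python3 slab.py k_scene .5215 .0475 .05 .08
```

```text
time: 9.95
tool_pos: [0.5225, 0.0469, 0.0643]
tool_rot: [0.528, -0.47, 0.528, 0.47]
contact_force: [-2.1, -0.1, 3.3]
gripper_width: 0.316
0.02 908 [0.5151 0.046 ] r 0.0152
0.035 714 [0.5083 0.0491] r 0.0097
0.05 557 [0.5223 0.0479] r 0.0139
0.05 60 [0.5201 0.0511] r 0.0113
0.065 99 [0.5378 0.0472] r 0.0298
```

View pics/k_wrist.png

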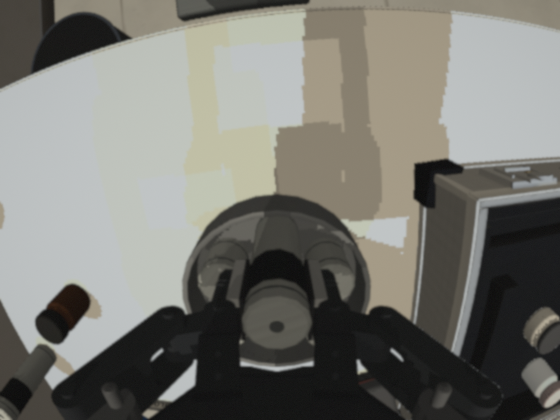

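View pics/k_scene.png

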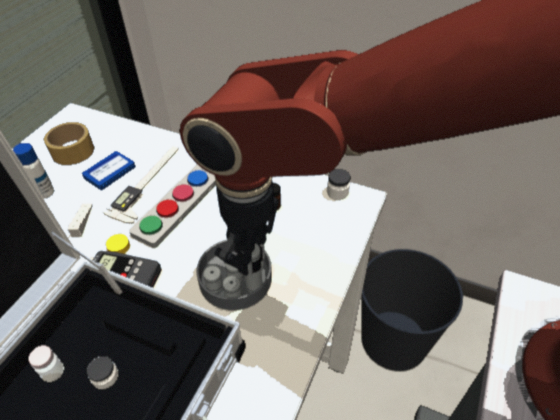

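```bash
python3 -m inch '[{"fingers":-0.3,"delta_pos":[0,0,0],"twist":[0,0,0]},{"fingers":-0.1,"delta_pos":[0,0,0],"twist":[0,0,0]},{"fingers":0.2,"delta_pos":[0,0,0],"twist":[0,0,0]},{"fingers":0.5,"delta_pos":[0,0,0],"twist":[0,0,0]},{"fingers":0.5,"delta_pos":[0,0,0],"twist":[0,0,0]}]'
python3 look.py l wrist; python3 slab.py l_wrist .5215 .0475 .05 .08
python3 -m inch '[{"fingers":0.7,"delta_pos":[-2,0,0],"twist":[0,0,0]},{"fingers":0.8,"delta_pos":[-4,0,0],"twist":[0,0,0]},{"fingers":1,"delta_pos":[-4,0,0],"twist":[0,0,0]},{"fingers":1,"delta_pos":[-4,0,0],"twist":[0,0,0]},{"fingers":1,"delta_pos":[0,0,0],"twist":[0,0,0]}]'
python3 look.py m wrist scene; python3 w.py m_wrist; python3 slab.py m_wrist .5215 .0475 .05 .1; echo far;python3 slab.py m_wrist .645 -.223 .01 .08; python3 -c "
from h import *
togo([.645,-.223,.2],83)"
```

```text
time: 10.68
tool_pos: [0.5222, 0.0469, 0.0635]
tool_rot: [0.528, -0.47, 0.528, 0.47]
contact_force: [0.7, -0.4, 0.9]
gripper_width: 0.75
0.05 567 [0.5225 0.0478] r 0.0138
0.065 831 [0.5223 0.0478] r 0.0139
time: 11.35
tool_pos: [0.5246, 0.0468, 0.2082]
tool_rot: [0.53, -0.472, 0.526, 0.468]
contact_force: [0.4, -0.3, -0.7]
gripper_width: 1.001
0.094
998 [276.3 202.7] mean [0.521  0.0481 0.1055] ext [0.028 0.028 0.014] mid [0.5224 0.0478 0.1012] ray [0.5228 0.0479 0.1   ]
243 [ 64.6 323.7] mean [ 0.6434 -0.2207  0.0991] ext [0.026 0.026 0.008] mid [ 0.6457 -0.2212  0.0981] ray [ 0.6426 -0.2197  0.1   ]
0.04
783 [ 42.8 171.3] mean [ 0.4699 -0.2181  0.0457] ext [0.043 0.042 0.008] mid [ 0.4701 -0.2205  0.0441] ray [ 0.4698 -0.2175  0.046 ]
617 [243.  202.4] mean [0.5365 0.0132 0.046 ] ext [0.028 0.028 0.008] mid [0.5373 0.0126 0.0441] ray [0.5364 0.0133 0.046 ]
608 [309.  202.6] mean [0.5443 0.0781 0.0461] ext [0.028 0.027 0.008] mid [0.5452 0.0784 0.0442] ray [0.5443 0.0781 0.046 ]
324 [275.9 225.2] mean [0.5643 0.0427 0.0462] ext [0.02  0.027 0.007] mid [0.5641 0.0433 0.0446] ray [0.5
[... 377 characters left out ...]
5635 -0.127   0.046 ]
94 [ 87.5 297.4] mean [ 0.6407 -0.2142  0.0444] ext [0.025 0.021 0.008] mid [ 0.6446 -0.2186  0.0442] ray [ 0.6397 -0.2128  0.046 ]
0.05 91 [0.5228 0.048 ] r 0.0138
0.065 119 [0.5227 0.048 ] r 0.014
0.08 151 [0.5229 0.0479] r 0.0141
0.095 993 [0.5216 0.0481] r 0.0101
far
0.01 140 [ 0.6465 -0.2223] r 0.0132
0.025 155 [ 0.6465 -0.2223] r 0.013
0.04 161 [ 0.6466 -0.2224] r 0.0132
0.055 182 [ 0.6465 -0.2224] r 0.0134
0.07 181 [ 0.6466 -0.2225] r 0.0135
t 11.45 tcp [0.5221 0.0469 0.2035] F [-1.  -0.3 -0.4] w 0.999 j6 -1.51
twist [0.35 0.   0.02] shift(cm) cur axes [  0.35 -15.33 -25.39] goal axes [  0.35 -15.48 -25.29]
yaw axes: y [-0.993  0.116 -0.   ] z [0.116 0.993 0.   ]
```

View pics/m_wrist.png

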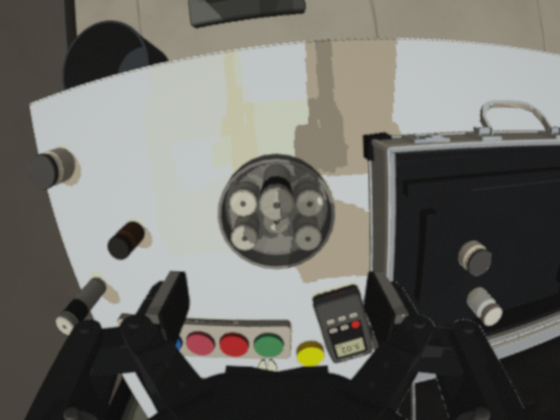

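View pics/m_scene.png

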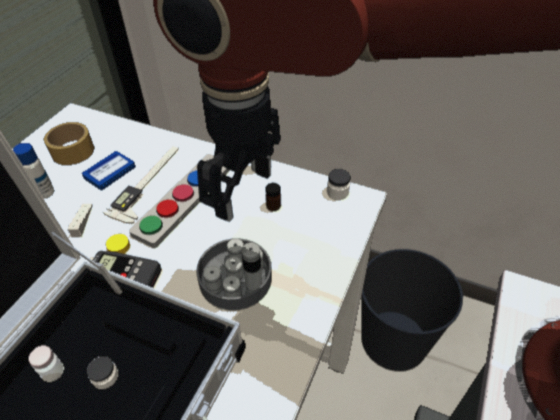

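Rod 1 stands upright in the near place (top at (276,203), height 106 mm as expected). Now the far rod.

```bash
python3 -m inch '[{"fingers":1,"delta_pos":[0,-2.5,-4],"twist":[0,0,0]},{"fingers":1,"delta_pos":[0,-2.5,-4.5],"twist":[0,0,0]},{"fingers":1,"delta_pos":[0,-2.5,-4.5],"twist":[0,0,0]},{"fingers":1,"delta_pos":[0,-2.5,-4.5],"twist":[0,0,0]},{"fingers":1,"delta_pos":[0,-2.5,-4],"twist":[0,0,0]}]'
python3 -m inch '[{"fingers":1,"delta_pos":[0,-2.3,-3.5],"twist":[0,0,0]},{"fingers":1,"delta_pos":[2,0,0],"twist":[0,0,0]},{"fingers":1,"delta_pos":[4,0,0],"twist":[0,0,0]},{"fingers":1,"delta_pos":[2,0,0],"twist":[0,0,0]},{"fingers":1,"delta_pos":[0,0,0],"twist":[0,0,0]}]'
python3 look.py n wrist; python3 slab.py n_wrist .645 -.223 .01 .08; python3 -c "
from h import *
togo([.646,-.2235,.057],83)"
```

```text
time: 12.08
tool_pos: [0.6207, -0.1825, 0.2006]
tool_rot: [0.528, -0.469, 0.529, 0.471]
contact_force: [0.3, 0.6, 0.3]
gripper_width: 0.999
time: 12.7
tool_pos: [0.6381, -0.2169, 0.1197]
tool_rot: [0.527, -0.468, 0.529, 0.473]
contact_force: [0.4, 1.3, -0.2]
gripper_width: 1.003
0.01 184 [ 0.6473 -0.223 ] r 0.0137
0.025 215 [ 0.6472 -0.223 ] r 0.0136
0.04 257 [ 0.6472 -0.223 ] r 0.0137
0.055 293 [ 0.6473 -0.2231] r 0.0139
0.07 373 [ 0.6478 -0.2232] r 0.0145
t 12.75 tcp [ 0.6395 -0.2176  0.1222] F [1.2 1.3 0.8] w 1.0 j6 -1.89
twist [ 0.39  0.05 -0.14] shift(cm) cur axes [ 6.52 -0.73 -0.52] goal axes [ 6.52 -0.72 -0.51]
yaw axes: y [-0.993  0.115  0.002] z [0.115 0.993 0.001]
```

View pics/n_wrist.png

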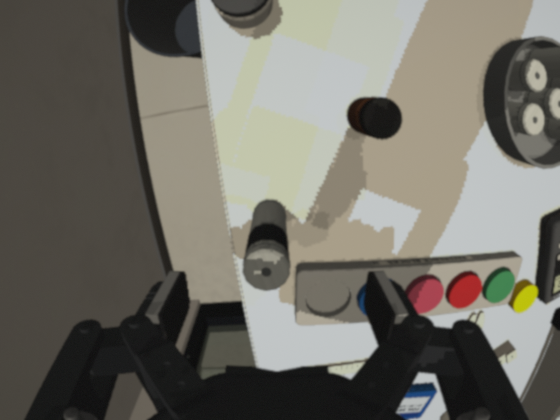

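Rod 2 is at (267,268), about 8 mm ahead and 4.5 mm to the right; correct, lower and close.

```bash
python3 -m inch '[{"fingers":1,"delta_pos":[0,-0.8,-0.45],"twist":[0,0,0]},{"fingers":1,"delta_pos":[0,0,0],"twist":[0,0,0]},{"fingers":1,"delta_pos":[2,0,0],"twist":[0,0,0]},{"fingers":1,"delta_pos":[2.5,0,0],"twist":[0,0,0]},{"fingers":1,"delta_pos":[1.8,0,0],"twist":[0,0,0]}]'
python3 -m inch '[{"fingers":1,"delta_pos":[0,0,0],"twist":[0,0,0]},{"fingers":1,"delta_pos":[0,0,0],"twist":[0,0,0]},{"fingers":1,"delta_pos":[0,0,0],"twist":[0,0,0]}]'
python3 look.py o wrist; python3 slab.py o_wrist .645 -.223 .01 .08; python3 -c "
from h import *
togo([.647,-.223,.057],83)"
```

```text
time: 13.38
tool_pos: [0.6465, -0.2234, 0.0579]
tool_rot: [0.528, -0.469, 0.529, 0.471]
contact_force: [0.4, 0.1, 0.2]
gripper_width: 1.003
time: 13.75
tool_pos: [0.6486, -0.2243, 0.062]
tool_rot: [0.528, -0.471, 0.528, 0.469]
contact_force: [0.2, 0.1, -0.4]
gripper_width: 1.003
0.01 345 [ 0.6472 -0.2231] r 0.0137
0.025 422 [ 0.6473 -0.2231] r 0.0137
0.04 522 [ 0.6477 -0.2232] r 0.0142
0.055 640 [ 0.6469 -0.223 ] r 0.0139
0.07 915 [ 0.6468 -0.2231] r 0.0139
t 13.8 tcp [ 0.6485 -0.2243  0.0619] F [ 0.   0.3 -0.3] w 1.002 j6 -1.9
twist [ 0.36 -0.04  0.12] shift(cm) cur axes [0.49 0.16 0.11] goal axes [0.49 0.16 0.11]
yaw axes: y [-0.993  0.116 -0.002] z [ 0.116  0.993 -0.001]
```

```bash
python3 -m inch '[{"fingers":1,"delta_pos":[0.3,0.1,0.1],"twist":[0,0,0]},{"fingers":0,"delta_pos":[0,0,0],"twist":[0,0,0]},{"fingers":-0.4,"delta_pos":[0,0,0],"twist":[0,0,0]},{"fingers":-1,"delta_pos":[0,0,0],"twist":[0,0,0]},{"fingers":-1,"delta_pos":[0,0,0],"twist":[0,0,0]}]'
python3 -m inch '[{"fingers":-1,"delta_pos":[0,0,0],"twist":[0,0,0]},{"fingers":-1,"delta_pos":[0,0,0],"twist":[0,0,0]},{"fingers":-1,"delta_pos":[0,0,0],"twist":[0,0,0]}]'
python3 -m inch '[{"fingers":-1,"delta_pos":[-1,0,0],"twist":[0,0,0]},{"fingers":-1,"delta_pos":[-3.5,0,0],"twist":[0,0,0]},{"fingers":-1,"delta_pos":[-4,0,0],"twist":[0,0,0]},{"fingers":-1,"delta_pos":[-3.5,0,0],"twist":[0,0,0]},{"fingers":-1,"delta_pos":[-2,0,0],"twist":[0,0,0]}]'
python3 look.py p wrist scene; python3 slab.py p_wrist .645 -.223 .1 .17; python3 -c "
from h import *
togo([.5966,.0388,.2],83)"
```

```text
time: 14.42
tool_pos: [0.6469, -0.223, 0.0577]
tool_rot: [0.528, -0.47, 0.528, 0.47]
contact_force: [-0.5, -0.8, 0.7]
gripper_width: 0.31
time: 14.8
tool_pos: [0.6469, -0.2231, 0.0577]
tool_rot: [0.528, -0.47, 0.528, 0.47]
contact_force: [-0.8, -0.9, 1.7]
gripper_width: 0.311
time: 15.42
tool_pos: [0.6472, -0.2227, 0.1995]
tool_rot: [0.528, -0.471, 0.528, 0.47]
contact_force: [-0.3, -0.5, -3.4]
gripper_width: 0.312
0.145 341 [ 0.6478 -0.2224] r 0.0139
0.16 393 [ 0.6477 -0.2223] r 0.0137
t 15.53 tcp [ 0.6479 -0.2232  0.2003] F [-0.1 -0.7 -3.7] w 0.313 j6 -1.9
twist [ 0.36 -0.07  0.24] shift(cm) cur axes [-0.04  8.12 25.43] goal axes [ 0.03  8.28 25.37]
yaw axes: y [-0.993  0.116 -0.004] z [ 0.116  0.993 -0.001]
```

View pics/p_wrist.png

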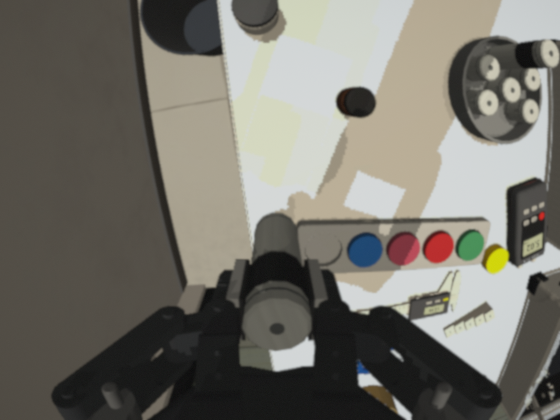

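View pics/p_scene.png

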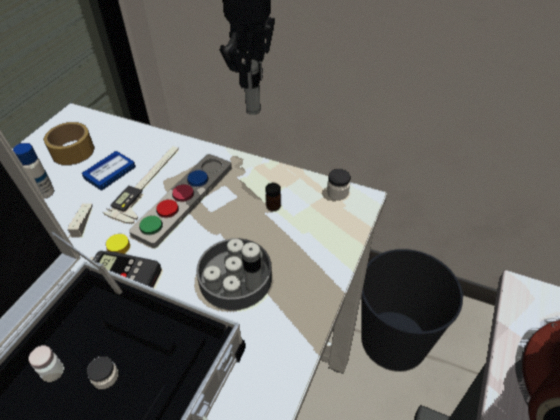

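Rod 2 is held upright. Carry it to above the far place.

```bash
python3 -m inch '[{"fingers":-1,"delta_pos":[0,0.8,2.5],"twist":[0,0,0]},{"fingers":-1,"delta_pos":[0,1.6,5],"twist":[0,0,0]},{"fingers":-1,"delta_pos":[0,1.6,5],"twist":[0,0,0]},{"fingers":-1,"delta_pos":[0,1.6,5],"twist":[0,0,0]},{"fingers":-1,"delta_pos":[0,1.5,4.5],"twist":[0,0,0]}]'
python3 -m inch '[{"fingers":-1,"delta_pos":[0,1.0,3.3],"twist":[0,0,0]},{"fingers":-1,"delta_pos":[0,0,0],"twist":[0,0,0]},{"fingers":-1,"delta_pos":[1.5,0,0],"twist":[0,0,0]},{"fingers":-1,"delta_pos":[0,0,0],"twist":[0,0,0]},{"fingers":-1,"delta_pos":[0,0,0],"twist":[0,0,0]}]'
python3 look.py q wrist; python3 slab.py q_wrist .5966 .0388 .13 .17; python3 w.py q_wrist; python3 -c "
from h import *
togo([.5966,.0388,.2],83)"
```

```text
time: 16.15
tool_pos: [0.5993, 0.0068, 0.1946]
tool_rot: [0.527, -0.469, 0.529, 0.472]
contact_force: [-0.5, -0.9, -4.0]
gripper_width: 0.315
time: 16.77
tool_pos: [0.5953, 0.0371, 0.1816]
tool_rot: [0.528, -0.469, 0.529, 0.47]
contact_force: [-0.2, -0.6, -3.1]
gripper_width: 0.313
0.13 361 [0.5958 0.0375] r 0.0138
0.145 421 [0.5959 0.0376] r 0.0138
0.16 515 [0.5962 0.0376] r 0.0141
0.094
1337 [278.  116.3] mean [0.5222 0.0477 0.106 ] ext [0.028 0.028 0.012] mid [0.5224 0.0478 0.103 ] ray [0.5225 0.0477 0.1   ]
0.04
891 [ 22.6 114.5] mean [ 0.4707 -0.2178  0.0456] ext [0.042 0.042 0.008] mid [ 0.4703 -0.2205  0.0441] ray [ 0.4709 -0.2172  0.046 ]
801 [239.4 135.1] mean [0.5369 0.013  0.0461] ext [0.027 0.027 0.008] mid [0.5371 0.0127 0.0441] ray [0.5369 0.013  0.046 ]
807 [315.2 135.6] mean [0.5449 0.0775 0.0462] ext [0.028 0.027 0.008] mid [0.5453 0.0775 0.0442] ray [0.5449 0.0775 0.046 ]
789 [277.7 156.7] mean [0.5597 0.0434 0.0461] ext [0.027 0.027 0.008] mid [0.5603 0.0433 0.0442] ray [0.5597 0.0434 0.046 ]
771 [240.5 177.5] mean [0.5743 0.0086 0.046 ] ext [0.028 0.028 0.008] mid [0.5749 0.0079 0.0442] ray [0.5742 0.0086 0.046 ]
747 [314.3 177.8] mean [0.5822 0.0733 0.0461] ext [0.028 0.027 0.008] mid [0.5828 0.0734 0.0443] ray [0.5822 0.0733 0.046 ]
108 [106.9 189.2] mean [ 0.5677 -0.1261  0.0448] ext [0.028 0.016 0.008] mid [ 0.5703 -0.13    0.0445] ray [ 0.5675 -0.1253  0.046 ]
t 16.82 tcp [0.5957 0.0372 0.1822] F [-0.1  0.4 -3.6] w 0.311 j6 -1.52
twist [ 0.29 -0.   -0.02] shift(cm) cur axes [-1.78 -0.07  0.17] goal axes [-1.78 -0.07  0.17]
yaw axes: y [-0.993  0.117  0.   ] z [ 0.117  0.993 -0.   ]
```

View pics/q_wrist.png

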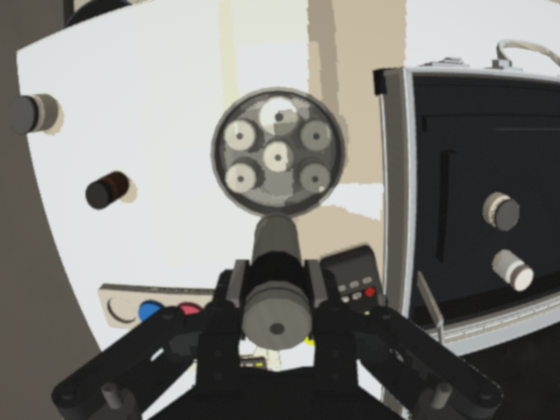

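Clean view: ring centre at (278,157), rod 1 at (278,116) in place. The held rod is about 2 mm off the far place; correct and lower partway.

```bash
python3 -m inch '[{"fingers":-1,"delta_pos":[0,-0.15,0.12],"twist":[0,0,0]},{"fingers":-1,"delta_pos":[2.5,0,0],"twist":[0,0,0]},{"fingers":-1,"delta_pos":[2.5,0,0],"twist":[0,0,0]},{"fingers":-1,"delta_pos":[2,0,0],"twist":[0,0,0]},{"fingers":-1,"delta_pos":[0,0,0],"twist":[0,0,0]}]'
python3 -m inch '[{"fingers":-1,"delta_pos":[0,0,0],"twist":[0,0,0]},{"fingers":-1,"delta_pos":[0,0,0],"twist":[0,0,0]}]'
python3 look.py r wrist scene; python3 slab.py r_wrist .597 .0388 .06 .1; python3 w.py r_wrist; python3 -c "
from h import *
togo([.5974,.0388,.0637],83)"
```

```text
time: 17.45
tool_pos: [0.5959, 0.0389, 0.1103]
tool_rot: [0.527, -0.469, 0.529, 0.471]
contact_force: [-0.8, -0.1, -3.4]
gripper_width: 0.313
time: 17.7
tool_pos: [0.5983, 0.0388, 0.1142]
tool_rot: [0.529, -0.471, 0.527, 0.469]
contact_force: [0.1, -0.1, -4.4]
gripper_width: 0.312
0.06 346 [0.599  0.0392] r 0.0138
0.075 404 [0.599  0.0393] r 0.0138
0.09 507 [0.5994 0.0393] r 0.0142
0.094
2722 [274.8 117.2] mean [0.5224 0.0478 0.1061] ext [0.028 0.027 0.011] mid [0.5225 0.0478 0.1029] ray [0.5227 0.0478 0.1   ]
647 [276.1 245.1] mean [0.5875 0.0408 0.1033] ext [0.012 0.026 0.018] mid [0.5902 0.0402 0.103 ] ray [0.5891 0.0406 0.1   ]
0.04
1345 [225.3 141. ] mean [0.5369 0.0132 0.046 ] ext [0.027 0.028 0.008] mid [0.5372 0.0129 0.044 ] ray [0.5369 0.0133 0.046 ]
1362 [324.4 141.5] mean [0.5447 0.0776 0.0461] ext [0.028 0.028 0.008] mid [0.5449 0.0778 0.0442] ray [0.5447 0.0776 0.046 ]
1367 [274.9 168.7] mean [0.5593 0.0433 0.0461] ext [0.028 0.028 0.008] mid [0.5601 0.043  0.0441] ray [0.5593 0.0433 0.046 ]
1246 [227.4 195.8] mean [0.5742 0.0088 0.046 ] ext [0.028 0.028 0.008] mid [0.5752 0.0081 0.0442] ray [0.5741 0.0089 0.046 ]
1251 [322.3 196.1] mean [0.5819 0.0732 0.046 ] ext [0.028 0.027 0.008] mid [0.5829 0.0735 0.0442] ray [0.5819 0.0732 0.046 ]
198 [ 66.9 208.5] mean [ 0.5679 -0.1263  0.0448] ext [0.028 0.017 0.008] mid [ 0.5707 -0.1304  0.0443] ray [ 0.5676 -0.1252  0.046 ]
t 17.8 tcp [0.598  0.0388 0.1138] F [ 1.3 -0.  -4.7] w 0.312 j6 -1.51
twist [0.35 0.01 0.12] shift(cm) cur axes [ 5.01  0.07 -0.01] goal axes [ 5.01  0.06 -0.01]
yaw axes: y [-0.993  0.116 -0.002] z [0.116 0.993 0.   ]
```

View pics/r_wrist.png

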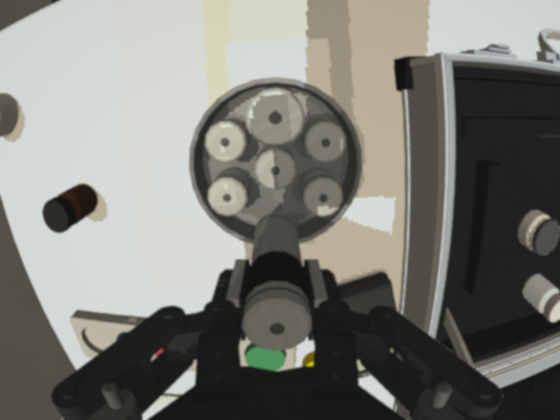

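```bash
python3 -m inch '[{"fingers":-1,"delta_pos":[0,0.1,0],"twist":[0,0,0]},{"fingers":-1,"delta_pos":[1,0,0],"twist":[0,0,0]},{"fingers":-1,"delta_pos":[1,0,0],"twist":[0,0,0]},{"fingers":-1,"delta_pos":[1,0,0],"twist":[0,0,0]},{"fingers":-1,"delta_pos":[0,0,0],"twist":[0,0,0]}]'
python3 -m inch '[{"fingers":-1,"delta_pos":[0,0,0],"twist":[0,0,0]},{"fingers":-1,"delta_pos":[0,0,0],"twist":[0,0,0]}]'
python3 look.py s wrist scene; python3 slab.py s_wrist .597 .0388 .05 .07; python3 -c "
from h import *
togo([.5974,.0388,.0637],83)"
```

```text
time: 18.42
tool_pos: [0.595, 0.0391, 0.0805]
tool_rot: [0.527, -0.469, 0.529, 0.471]
contact_force: [-0.4, 0.3, -3.6]
gripper_width: 0.314
time: 18.68
tool_pos: [0.5967, 0.039, 0.0831]
tool_rot: [0.528, -0.47, 0.528, 0.47]
contact_force: [0.1, -0.8, -4.2]
gripper_width: 0.313
0.05 448 [0.5975 0.0394] r 0.0139
0.065 552 [0.5973 0.0396] r 0.014
t 18.77 tcp [0.5966 0.039  0.0831] F [-1.   0.1 -4.4] w 0.311 j6 -1.51
twist [0.36 0.   0.06] shift(cm) cur axes [ 1.94 -0.08 -0.01] goal axes [ 1.94 -0.08 -0.01]
yaw axes: y [-0.993  0.116 -0.001] z [0.116 0.993 0.   ]
```

View pics/s_wrist.png

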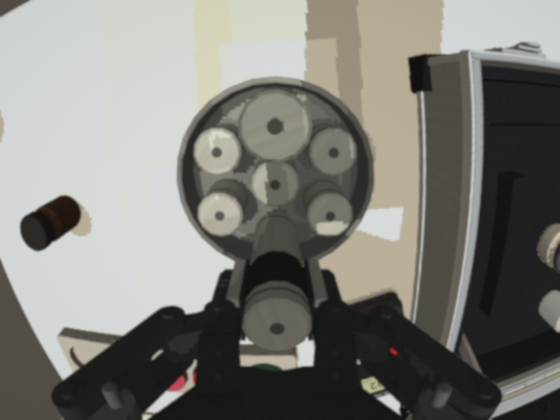

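On target (0.5974, 0.0395) and inside the rim; lowering slowly to the floor.

```bash
python3 -m inch '[{"fingers":-1,"delta_pos":[0.5,0,0],"twist":[0,0,0]},{"fingers":-1,"delta_pos":[0.5,0,0],"twist":[0,0,0]},{"fingers":-1,"delta_pos":[0.4,0,0],"twist":[0,0,0]},{"fingers":-1,"delta_pos":[0,0,0],"twist":[0,0,0]},{"fingers":-1,"delta_pos":[0,0,0],"twist":[0,0,0]}]'
python3 -m inch '[{"fingers":-1,"delta_pos":[0.15,0,0],"twist":[0,0,0]},{"fingers":-1,"delta_pos":[0.1,0,0],"twist":[0,0,0]},{"fingers":-1,"delta_pos":[0,0,0],"twist":[0,0,0]}]'
```

```text
time: 19.4
tool_pos: [0.5963, 0.039, 0.0685]
tool_rot: [0.528, -0.47, 0.528, 0.47]
contact_force: [-1.6, 0.3, -4.5]
gripper_width: 0.315
time: 19.77
tool_pos: [0.5961, 0.039, 0.0659]
tool_rot: [0.528, -0.47, 0.528, 0.47]
contact_force: [0.4, 0.9, -4.2]
gripper_width: 0.311
```

```bash
python3 -m inch '[{"fingers":-1,"delta_pos":[0.1,0,0],"twist":[0,0,0]},{"fingers":-1,"delta_pos":[0,0,0],"twist":[0,0,0]},{"fingers":-1,"delta_pos":[0,0,0],"twist":[0,0,0]}]'
python3 -m inch '[{"fingers":-1,"delta_pos":[0.08,0,0],"twist":[0,0,0]},{"fingers":-1,"delta_pos":[0,0,0],"twist":[0,0,0]},{"fingers":-1,"delta_pos":[0,0,0],"twist":[0,0,0]}]'
```

```text
time: 20.15
tool_pos: [0.5962, 0.039, 0.065]
tool_rot: [0.528, -0.47, 0.528, 0.47]
contact_force: [-0.7, 0.6, -4.0]
gripper_width: 0.315
time: 20.52
tool_pos: [0.5962, 0.039, 0.0642]
tool_rot: [0.528, -0.47, 0.528, 0.47]
contact_force: [0.1, -0.1, -4.6]
gripper_width: 0.315
```

```bash
python3 -m inch '[{"fingers":-1,"delta_pos":[0.06,0,0],"twist":[0,0,0]},{"fingers":-1,"delta_pos":[0,0,0],"twist":[0,0,0]},{"fingers":-1,"delta_pos":[0,0,0],"twist":[0,0,0]}]'
python3 -m inch '[{"fingers":-1,"delta_pos":[0.05,0,0],"twist":[0,0,0]},{"fingers":-1,"delta_pos":[0,0,0],"twist":[0,0,0]},{"fingers":-1,"delta_pos":[0,0,0],"twist":[0,0,0]}]'
```

```text
time: 20.9
tool_pos: [0.5964, 0.039, 0.0638]
tool_rot: [0.528, -0.47, 0.528, 0.47]
contact_force: [0.3, 0.2, -3.6]
gripper_width: 0.313
time: 21.28
tool_pos: [0.5966, 0.039, 0.0637]
tool_rot: [0.528, -0.47, 0.528, 0.47]
contact_force: [-1.4, -0.4, 2.2]
gripper_width: 0.314
```

Floor contact (+2.2 N, z as predicted). Release and rise straight.

```bash
python3 -m inch '[{"fingers":-0.3,"delta_pos":[0,0,0],"twist":[0,0,0]},{"fingers":-0.1,"delta_pos":[0,0,0],"twist":[0,0,0]},{"fingers":0.2,"delta_pos":[0,0,0],"twist":[0,0,0]},{"fingers":0.5,"delta_pos":[0,0,0],"twist":[0,0,0]},{"fingers":0.5,"delta_pos":[0,0,0],"twist":[0,0,0]}]'
python3 -m inch '[{"fingers":0.7,"delta_pos":[-2,0,0],"twist":[0,0,0]},{"fingers":0.8,"delta_pos":[-4,0,0],"twist":[0,0,0]},{"fingers":1,"delta_pos":[-4,0,0],"twist":[0,0,0]},{"fingers":1,"delta_pos":[-4,0,0],"twist":[0,0,0]},{"fingers":1,"delta_pos":[0,0,0],"twist":[0,0,0]}]'
python3 -m inch '[{"fingers":1,"delta_pos":[0,0,0],"twist":[0,0,0]},{"fingers":1,"delta_pos":[0,0,0],"twist":[0,0,0]}]'
python3 look.py t wrist scene; python3 w.py t_wrist; python3 slab.py t_wrist .5975 .039 .05 .09;python3 slab.py t_wrist .522 .048 .05 .09
```

```text
time: 21.9
tool_pos: [0.5963, 0.039, 0.0631]
tool_rot: [0.528, -0.47, 0.528, 0.47]
contact_force: [-0.1, -0.3, -0.2]
gripper_width: 0.745
time: 22.52
tool_pos: [0.5992, 0.0389, 0.21]
tool_rot: [0.531, -0.473, 0.525, 0.467]
contact_force: [-0.3, 0.2, 0.1]
gripper_width: 0.997
time: 22.78
tool_pos: [0.5953, 0.0391, 0.2015]
tool_rot: [0.527, -0.469, 0.529, 0.471]
contact_force: [-0.1, 0.1, 0.3]
gripper_width: 1.006
0.094
1119 [275.4 115.6] mean [0.5223 0.0478 0.106 ] ext [0.028 0.028 0.011] mid [0.5223 0.0478 0.1032] ray [0.5225 0.0477 0.1   ]
1039 [275.9 211.3] mean [0.5954 0.0396 0.1055] ext [0.028 0.027 0.014] mid [0.5967 0.0396 0.1012] ray [0.5972 0.0393 0.1   ]
0.04
830 [ 32.7 113.2] mean [ 0.4707 -0.2181  0.0457] ext [0.042 0.045 0.008] mid [ 0.4705 -0.2208  0.0441] ray [ 0.4708 -0.2176  0.046 ]
699 [239.8 133.4] mean [0.537  0.013  0.0462] ext [0.028 0.027 0.007] mid [0.5372 0.0126 0.0446] ray [0.537 0.013 0.046]
708 [311.  133.7] mean [0.5448 0.0779 0.0461] ext [0.028 0.028 0.008] mid [0.5452 0.0782 0.0444] ray [0.5448 0.0779 0.046 ]
690 [275.6 153.5] mean [0.5597 0.0434 0.046 ] ext [0.027 0.027 0.008] mid [0.5601 0.0433 0.0441] ray [0.5597 0.0434 0.046 ]
670 [240.8 173.1] mean [0.5744 0.0087 0.046 ] ext [0.028 0.028 0.008] mid [0.575  0.0079 0.0443] ray [0.5743 0.0087 0.046 ]
660 [309.9 173.5] mean [0.5822 0.0733 0.046 ] ext [0.028 0.027 0.008] mid [0.583  0.0734 0.0442] ray [0.5822 0.0733 0.046 ]
99 [113.7 183.7] mean [ 0.567  -0.1266  0.0446] ext [0.028 0.017 0.008] mid [ 0.5702 -0.1307  0.0443] ray [ 0.5668 -0.1258  0.046 ]
0.05 97 [0.5971 0.0393] r 0.0137
0.065 129 [0.5973 0.0393] r 0.014
0.08 166 [0.5972 0.0393] r 0.0139
```

View pics/t_wrist.png

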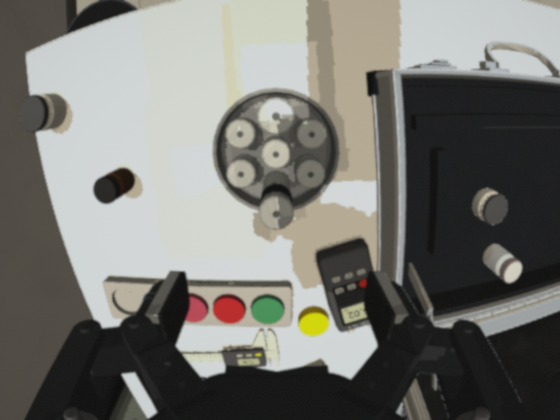

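View pics/t_scene.png

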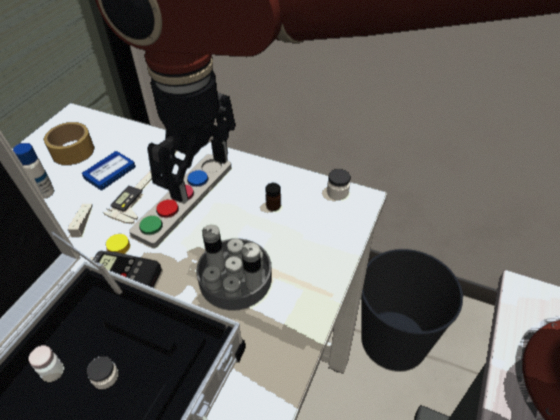

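Both standards are upright in the holder (scene (212,240) and (252,258)). The vial at (273,197) and the jar have not moved, and the gripper is clear. Handing in.

```bash
python3 -c "
from plant import manip
print(manip.job_done(), manip.state()['time'])"
```

```text
the job is handed in; nothing more can be done
the job is handed in; nothing more can be done
```

Both tall standards are back in the holder, one in each free place and standing upright. I handed the job in at about 23 s, well inside the 54 s limit.

- **Method:** I gripped each standard by its band, lowered it until the force reading showed it touching the floor, then released it and lifted the gripper straight up.
- **Position:** The last wrist picture puts them at about (0.522, 0.048) and (0.597, 0.039), within about 1 mm of the free places.
- **Height:** Their tops read about 106 mm above the table, which is right for standing on the 6 mm floor. The axis of the second one, fitted at three heights, showed no tilt.
- **Surroundings:** The brown vial and the jar look unmoved in the last scene picture. The gripper was about 10 cm clear of everything at hand-in, and the end-of-move force readings stayed within about 6 N.
- **Disagreements:** The scene camera differed from the other two by about 5 mm in y, so I relied on the wrist camera. The measured tool position also swung by about 2–4 mm after quick moves, so I placed from settled pictures. In the final check the side fit on the first standard gave too few points, so only its top was measured then; its sides had fitted upright just after I placed it.

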